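Draw a loaded ware board out to its line and hold it

TASK

Push the barrel bolt on the drying stand's foot fully home into its keeper, so that the stand is pinned to the bench; only then slide the ware board, with its three dry clay bowls, out along the runners (to the robot's right, without lifting it) until the dark saw line across the board is level with the outer ends of the runners. There the board is front-heavy and would tip, so keep hold of its tail, flat on the runners with all bowls standing, and finish while still holding it: do not let go. Leave the vase, the spare bowl and the brush where they are.

Things in the scene. Friction and masses are not known exactly. Their poses are not given: they have to be found in the camera images.
- stand: Low wooden drying stand, fixed, 400 mm long. Origin: under its middle, at bench height; x points away from the robot (yaw within 0.2 rad), y to the robot's left, z up. Two runners along y, tops 100 mm high, from y = -200 (outer ends) to +200 mm; guide strips at x = +-60 to 72 mm, 13 mm higher, leave the board 5 mm play each side. A 45 mm foot at y = 130 carries the bolt towards the robot.
- runner_end (a point): Point midway between the two runners at their outer ends, at the height of the runner tops (stand frame 0, -200, 100 mm); stand axes.
- bolt (a joint): Travel of the barrel bolt in m, 0 = drawn back, 0.035 = fully home against its stop, with its tip about 18 mm inside the keeper. It slides along the stand's -x direction, towards the robot, with about 2 N friction, and stays where it is left. It starts between 0 and 0.010.
- bolt_knob (a point): Centre of the top of the bolt's upright steel knob, 112 mm above the bench, on the foot at the robot's side of the stand; moves with the bolt. Round post, 16 mm across for its top 26 mm, 10 mm below that; the steel staples beside it rise to 71 mm above the bench, so the space round it is free from 75 mm up. Beyond the bolt's tip the steel keeper sits on a dark batten.
- board: Loose pale wooden ware board, 110 mm wide (x), 500 mm long (y), 18 mm thick, about 0.5 kg, on the runners, axes parallel to the stand's. Origin: centre of its underside; outer end at y = -250 mm, tail at +250. Loaded, its centre of mass lies some 25 to 40 mm outward of its middle. It starts with 75 to 145 mm overhang, tips from about 215 mm; at the line it overhangs 310 mm.
- saw_line (a point): Middle of the dark saw line, 4 mm wide, straight across the board's top and edges, 310 mm from the outer end (board frame 0, 60, 18 mm). It lies at y = -200 mm in the stand's frame when level with the runner ends.
- cleat (a point): Centre of the top of the tail cleat: a wooden bar across the top of the board at its tail, part of the board, 84 mm long (board x), 24 mm thick (board y), 34 mm high above the board's top; its top is 152 mm above the bench (board frame 0, 236, 52 mm).
- bowl1: Dry clay bowl 84 mm across, 48 mm high, about 110 g, standing loose on the board, the outermost. Origin: centre of its foot (48 mm across).
- bowl2: The same, the middle one, about 93 mm further in.
- bowl3: The same, the innermost, about 75 mm from the saw line.
- vase: Bystander: small waisted clay vase 76 mm across, 86 mm high, standing on the bench on the robot's side of the stand. Origin: centre of its foot.
- spare_bowl: Bystander: a bowl like the others on the bench beyond the stand. Origin: centre of its foot.
- brush: Bystander: a flat wood-handled glaze brush lying on the bench beyond the stand. Origin: underside of its middle.
Mind the look-alikes: they are no part of the job. What is shaped like the bowl1 but green, orange or red is not meant.

How it is judged:
By the outcome, as a careful person would: the job done as asked, in the order asked, and still so for the second after the job is handed in, while the arm keeps its last pose, push and grip.
It also fails if it takes over 48 s, if anything falls off the work surface, if the arm or the gripper's body presses on something with over 40 N, if the wrist force passes 120 N, or if a joint passes its speed limit or range.

ROBOT

A 7-joint arm with a two-finger parallel gripper is mounted at the origin on the work surface. World frame = base frame: x ahead of the robot, y to its left, z up, the work surface at z = 0. Lengths are in m, angles in rad, forces in N, time in s.
With the tool pointing down it reaches from about 0.4 to 0.85 m from the base axis. Payload 4.5 kg.
Tool frame: the origin (TCP) lies midway between the tips of the shut fingers; the grasp point (between the pads) lies 19 mm behind it; z points along the fingers, y is the direction in which the jaws open and shut (so a half turn about z gives the same grasp; the last joint's range is limited). The gripper opens to 85 mm and grips with 20 to 120 N. Pads are 22 mm wide; open, the fingers measure 114 mm over their backs; the gripper's body (76 mm by 85 mm) begins 54 mm behind the grasp point. The pads swing forward as they close: fully open they stand 13 mm farther back than shut.
Start: joints at [1.218, 0.689, -0.195, 1.565, 0.157, 0.902, -0.215], TCP at [0.236, -0.579, 0.231] pointing down, gripper open.
Joint ranges: [-3.01, 3.01], [-0.46, 2.08], [-1.47, 1.51], [0.13, 2.56], [-1, 4.14], [0.04, 2.09], [-2.66, 2.66]. Speed limits (rad/s): [2.57, 2.57, 3.14, 3.14, 3.14, 3.14, 3.14].

INTERFACE

Orientations are given as a rotation vector (axis times angle).
In Python, from station import * gives the robot as it stands.
- The arm moves only by the tool servo_tool, never from a script. Its argument "rows" is text: rows parted by semicolons, each of 7 numbers parted by spaces: the turn, a rotation vector about the tool's x, y, z in rad, then the shift along the tool's x, y, z in mm, then the finger opening in mm, from 0 to 85.4. In form: ax ay az dx dy dz claw; .... A call has 1 to 8 rows; each row shifts and turns the pose as measured when the row begins, along the tool's axes as they then stand; what a row does not reach is not made up. A row lasts 1/10 s, in which the tool goes at most 50 mm and 8.59 degrees, less where a joint would pass 70% of its speed; a pose out of reach is approached as far as the arm can. A call is refused whole if a number of a shift passes 50 or a number of a turn 0.15, either way. A call with a gripper value outside its range is refused whole. The fingers move at their own pace and stop on an object; "newtons" is the grip in N (left out, the last holds). Time passes only in rows, so rows that do not move let the fingers close. It gives the time, the measured TCP pose, the force and the opening at its end, in the units of the state.
- read_state(): the state, without advancing time (a new reading comes with each control period).
- camera(name): name is "scene" or "top" or "wrist"; returns a dict with "color" (384x512x3 uint8, blue, green, red), "z_map" (384x512 float32, m along the optical axis (not along the pixel's ray), 0 where there is no reading), "intrinsics" (3x3 intrinsics, pixels), "extrinsics" (4x4, takes a point from camera to world coordinates). Camera axes: x right, y up, looking along -z (the intrinsics and any distortion apply to the point x, -y, -z); pixel columns grow to the right and rows downward; lengths in m; the calibration is good to about 2 mm. A picture is of the moment at which its call begins.
- job_done(): hands the job in, once; it reports no verdict.
Trained networks look in the newest picture that a camera, given by its name, has taken for a name from the list of things; names that differ only in an ending like _2 or _b are one class to them, and where a whole thing is asked for, a point or a joint stands for the part that bears it (a point fixed in the world has none). Each returns a list of dicts, best first, with "p" (0 to 1); they miss things now and then, are a little off and sometimes report something else, mostly with a low value. They report only what shows in the picture. A call takes as long as a camera call. They do not tell look-alikes from the thing itself.
- look_for(camera, label): "position" ([row, column] in pixels, amid what is visible of it).
- spot_point(camera, label): "position" ([row, column] in pixels: a listed point, or the origin of a listed thing).
The state is a dict: "time": time; "joint_positions": joint angles; "qd": joint speeds; "joint_efforts": joint torques, N m; "eef_pos": TCP position; "eef_rot": TCP orientation; "force": force on the tool from outside, world axes, zero at the start; "wrist_torque": the same for the moment, N m; "width": opening from 0.0 (shut) to 1.0 (fully open).
Only numpy, scipy, OpenCV 4.12 (cv2) and the standard library are available. Lean on these libraries where they do the work, as an engineer would, in place of code of your own. Each camera call takes 0.05 s, during which the arm holds its last target.

## Working session

There is one attempt and no reset: what is moved stays moved. The work goes in short steps, Python scripts to look and compute and a tool call to move; the robot and the scene stay as the last step left them, time stands still between calls to the robot, and variables do not carry over. Pictures are saved under pics/ and viewed, and the job is handed in when it is done.

Besides the shell and the picture viewer there is one more tool, called after "Request:" by a JSON object that holds its "method" and its "body". servo_tool: Moves the arm, as the interface text tells. Its arguments: {"type":"object","properties":{"rows":{"type":"string"},"newtons":{"type":"number"}},"required":["rows"]}

```bash
ls; mkdir -p pics; cat > h.py <<'E'
from station import *
import numpy as np, cv2
from scipy.spatial.transform import Rotation as R
def w(c,r,col,z=None):
    """pixel->world; z: known world height (else depth map)"""
    K=np.array(c["intrinsics"]);T=np.array(c["extrinsics"])
    d=np.array([(col-K[0,2])/K[0,0],-(r-K[1,2])/K[1,1],-1.0])
    if z is None:
        zz=c["z_map"][int(round(r)),int(round(col))]; return T[:3,:3]@(d*zz)+T[:3,3]
    D=T[:3,:3]@d; return T[:3,3]+D*(z-T[2,3])/D[2]
E
python3 - <<'E'
from h import *
s=read_state();print(s)
for n in["scene","top"]:
    c=camera(n);cv2.imwrite(f"pics/{n}0.png",c["color"]);np.savez(f"{n}0.npz",**c)
    print(n,c["extrinsics"],c["intrinsics"])
    for l in["bolt_knob","runner_end","saw_line","cleat","stand","board","bowl1","vase","spare_bowl","brush"]:
        try:
            for p in spot_point(n,l)[:3]: print(l,p)
        except Exception as e: print(l,e)
E
```

```text
pics
{'time': 0.0, 'joint_positions': array([ 1.21781853,  0.6899906 , -0.19453377,  1.56638003,  0.1572956 ,
        0.9025049 , -0.21513278]), 'qd': array([-2.47252227e-04, -1.99833513e-03,  2.36224102e-05, -9.63011196e-04,
        8.60754008e-04,  8.91750985e-04, -9.46922459e-04]), 'joint_efforts': array([-5.64752554e-04, -5.39616001e+01, -1.26640230e+00, -1.58542281e+01,
        9.16600664e-03,  9.49686655e-03, -9.46255938e-06]), 'eef_pos': array([ 0.23546324, -0.57822438,  0.23047083]), 'eef_rot': array([-3.08121512e+00, -6.03523765e-01,  7.58961311e-04]), 'force': array([-0.00608237,  0.15413733, -0.09035552]), 'wrist_torque': array([-0.03543316,  0.00720232,  0.03633382]), 'width': 1.00261880601191}
scene [[ 0.75082659 -0.52703249  0.39811581  0.9833718 ]
 [ 0.66049398  0.6015405  -0.44932919 -0.48444388]
 [-0.0026717   0.6003214   0.79975439  0.90348965]
 [ 0.          0.          0.          1.        ]] [[493.53877056   0.         260.78637149]
 [  0.         493.53877056 183.33303408]
 [  0.           0.           1.        ]]
bolt_knob {'position': [108.0, 295.6], 'p': 0.
[... 766 characters left out ...]
1]
 [ 0.          0.          0.          1.        ]] [[462.1011841    0.         257.62445404]
 [  0.         462.1011841  194.23785501]
 [  0.           0.           1.        ]]
bolt_knob {'position': [232.3, 169.3], 'p': 0.5}
saw_line {'position': [190.1, 224.4], 'p': 0.65}
cleat {'position': [174.5, 146.9], 'p': 0.74}
board {'position': [195.1, 247.9], 'p': 0.89}
bowl1 {'position': [205.8, 332.8], 'p': 0.84}
bowl1 {'position': [193.8, 295.9], 'p': 0.8}
bowl1 {'position': [160.5, 354.8], 'p': 0.77}
vase {'position': [278.1, 269.6], 'p': 0.58}
spare_bowl {'position': [136.0, 298.7], 'p': 0.7}
spare_bowl {'position': [191.9, 248.9], 'p': 0.64}
brush {'position': [125.4, 203.1], 'p': 0.95}
```

```bash
python3 - <<'E'
import cv2
for n in["scene","top"]:
    i=cv2.imread(f"pics/{n}0.png")
    cv2.imwrite(f"pics/{n}0b.png",cv2.resize(i,(800,600),interpolation=cv2.INTER_CUBIC))
i=cv2.imread("pics/top0.png")[130:290,110:370];cv2.imwrite("pics/top0c.png",cv2.resize(i,None,fx=3,fy=3,interpolation=cv2.INTER_CUBIC))
E
```

```text
(no output)
```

View pics/scene0b.png

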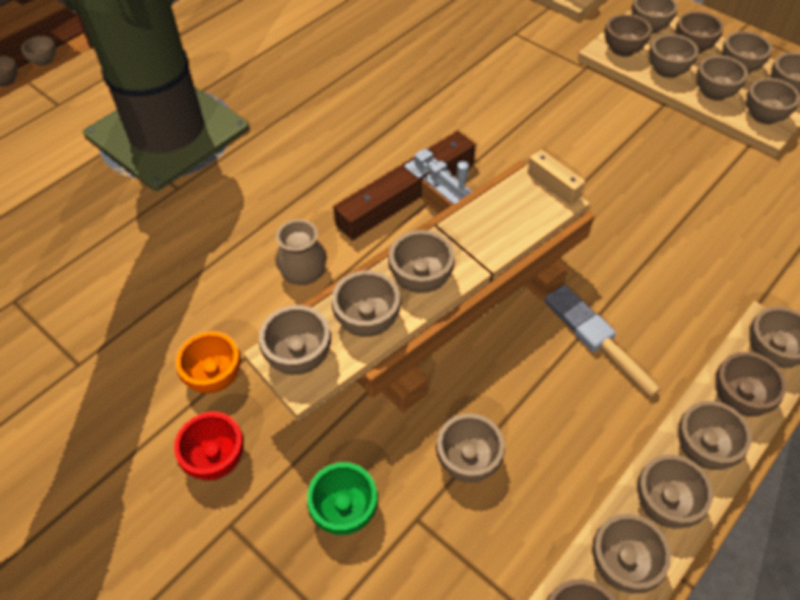

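View pics/top0c.png

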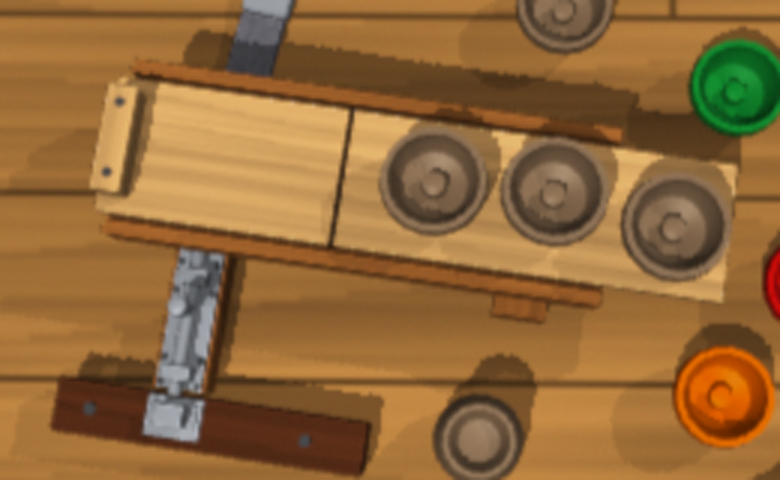

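The pictures show the board lying left to right, with its cleat at crop (117,137), the saw line from crop (353,107) to (331,246), the bolt knob at about crop (181,302), and the keeper on its batten nearest the robot. Next I'll measure the frame.

```bash
python3 - <<'E'
from h import *
c=dict(np.load("top0.npz"))
f=lambda x,y,z=None:np.round(w(c,130+y/3-.33,110+x/3-.33,z),4)
for n,x,y,z in[("saw far",353,107,.118),("saw near",331,246,.118),("outer far",737,163,.118),("outer near",722,300,.118),("tail near",97,210,.118),
 ("strip far end outer",622,128,.113),("strip far end inner",620,142,.113),("strip near end outer",600,305,.113),("strip near end inner",601,291,.113),("strip far tail outer",135,60,.113),("strip near tail outer",103,235,.113),
 ("cleat c",118,136,.152),("cleat bl",92,190,.152),("cleat br",124,194,.152),("cleat tl",108,82,.152),("cleat tr",141,86,.152),("knob",181,302,.112),("keeper",173,415,.07)]:
    print(n,f(x,y,z),f(x,y))
# point cloud of knob: z > .09 near
K=c["intrinsics"];T=c["extrinsics"];z=c["z_map"]
vv,uu=np.mgrid[:384,:512];d=np.stack([(uu-K[0,2])/K[0,0]*z,-(vv-K[1,2])/K[1,1]*z,-z],-1);P=d@T[:3,:3].T+T[:3,3]
m=(uu>160)&(uu<190)&(vv>217)&(vv<245)&(P[...,2]>.085)
print(m.sum(),P[m].mean(0),P[m].min(0),P[m].max(0)); print(vv[m].min(),vv[m].max(),uu[m].min(),uu[m].max())
m=(uu>130)&(uu<170)&(vv>145)&(vv<205)&(P[...,2]>.146)&(P[...,2]<.16)
q=P[m];print(m.sum(),q.mean(0)); print(cv2.minAreaRect((q[:,:2]*1000).astype(np.float32)))
m=(uu>140)&(uu<360)&(vv>145)&(vv<235)&(P[...,2]>.1145)&(P[...,2]<.123)
q=P[m];print(m.sum(),q.mean(0)); print(cv2.minAreaRect((q[:,:2]*1000).astype(np.float32)))
i=c["color"][205:285,140:220];cv2.imwrite("pics/knob.png",cv2.resize(i,None,fx=7,fy=7,interpolation=cv2.INTER_CUBIC))
c=camera("scene");p=w(c,108,295.6,.112);print(p)
i=c["color"][80:160,240:340];cv2.imwrite("pics/knobs.png",cv2.resize(i,None,fx=7,fy=7,interpolation=cv2.INTER_CUBIC))
E
```

```text
saw far [0.6618 0.0438 0.118 ] [0.6649 0.0449 0.1042]
saw near [0.55  0.059 0.118] [0.5521 0.0606 0.1004]
outer far [ 0.6187 -0.2613  0.118 ] [ 0.6405 -0.2859 -0.0024]
outer near [ 0.5101 -0.247   0.118 ] [ 0.5106 -0.2482  0.112 ]
tail near [0.5772 0.2447 0.118 ] [0.5779 0.2461 0.1126]
strip far end outer [ 0.6473 -0.1712  0.113 ] [ 0.6706 -0.1849 -0.    ]
strip far end inner [ 0.6359 -0.1695  0.113 ] [ 0.636  -0.1696  0.1124]
strip near end outer [ 0.5058 -0.1525  0.113 ] [ 0.5145 -0.1644 -0.0022]
strip near end inner [ 0.5168 -0.1533  0.113 ] [ 5.265e-01 -1.651e-01  1.000e-04]
strip far tail outer [0.7005 0.2211 0.113 ] [0.7003 0.221  0.1135]
strip near tail outer [0.5579 0.2403 0.113 ] [ 0.5722  0.2699 -0.0022]
cleat c [0.6301 0.2223 0.152 ] [0.6303 0.2225 0.1512]
cleat bl [0.5878 0.2404 0.152 ] [ 6.117e-01  2.810e-01 -3.000e-04]
cleat br [0.5849 0.2156 0.152 ] [0.5881 0.2207 0.131 ]
cleat tl [0.6728 0.232  0.152 ] [0.7086 0.271  0.0017]
cleat tr [0.6698 0.2062 0.152 ] [0.679  0.2153 0.1131]
knob [0.5055 0.1766 0.112 ] [0.5055 0.1767 0.1116]
keeper [0.4175 0.1879 0.07  ] [0.4175 0.1883 0.0681]
47 [0.49862179 0.16971285 0.15351122] [ 0.42290736 -0.03969794  0.08936895] [0.50888726 0.18666431 1.20048141]
220 235 165 185
368 [0.62857894 0.22600271 0.15068582]
((629.2517700195312, 226.3628692626953), (25.182308197021484, 83.10823059082031), 81.90937042236328)
5445 [0.59837135 0.03264015 0.11725831]
((596.8176879882812, -6.84844970703125), (499.92498779296875, 142.7229461669922), 82.34788513183594)
[0.50779362 0.17231379 0.112     ]
```

View pics/knob.png

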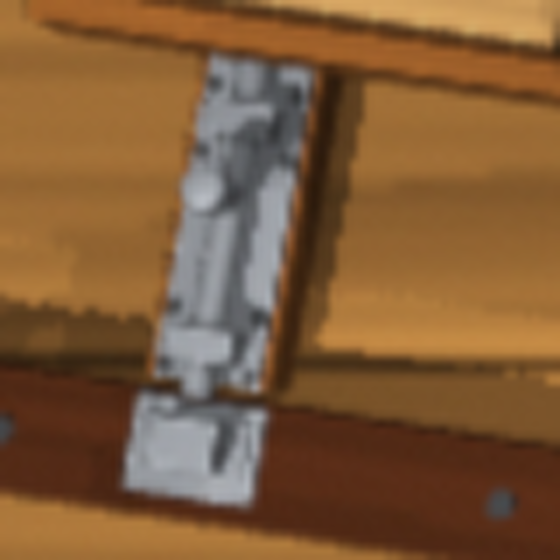

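View pics/knobs.png

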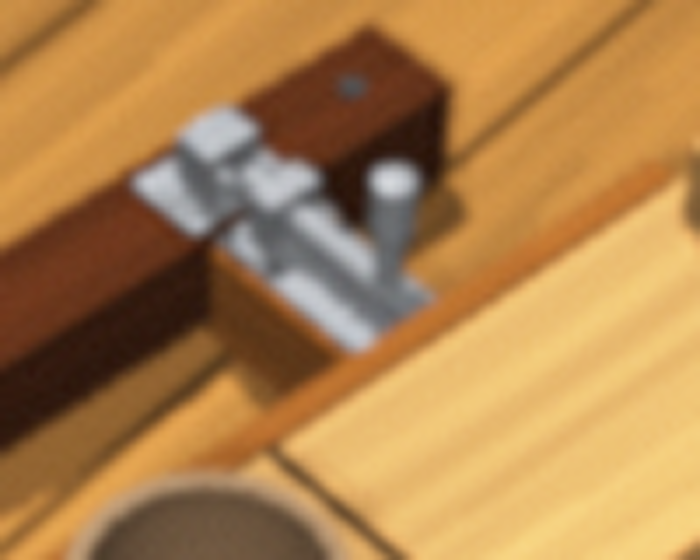

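Request:
{"method": "servo_tool", "body": {"rows": "0 0 0.13 27 -30 -4 45; 0 0 0.13 24 -33 -4 45; 0 0 0.13 19 -36 -4 45; 0 0 0.13 13 -38 0 45; 0 0 0 9 -42 0 45; 0 0 0 9 -42 0 45; 0 0 0 9 -42 0 45; 0 0 0 9 -42 0 45", "newtons": 50}}

```text
time: 1.95
eef_pos: [0.3568, -0.2646, 0.2427]
eef_rot: [3.122, -0.266, 0.007]
force: [1.6, 0.7, -0.3]
width: 0.526
```

```bash
cat >> h.py <<'E'
YAW=-0.135
EX=np.array([np.cos(YAW),np.sin(YAW),0]);EY=np.array([-np.sin(YAW),np.cos(YAW),0])
RT=np.stack([EX,-EY,[0,0,-1]],1)
def to(target):
    s=read_state();Rm=R.from_rotvec(s["eef_rot"]).as_matrix()
    print("t",s["time"],"tcp",np.round(s["eef_pos"],4),"F stand",np.round(RT.T@s["force"],1),"w",round(s["width"]*85.4,1),"q",np.round(s["joint_positions"],2))
    print("shift tool mm",np.round(1000*Rm.T@(np.array(target)-s["eef_pos"]),1),"turn",np.round(R.from_matrix(Rm.T@RT).as_rotvec(),3))
E
python3 -c "
from h import *
to([.5055,.1766,.20])"
```

```text
t 1.95 tcp [ 0.3568 -0.2646  0.2427] F stand [ 1.5 -0.9  0.3] w 44.9 q [ 0.54  0.44 -0.01  2.08  0.02  0.61 -1.22]
shift tool mm [  71.7 -460.3   39.7] turn [ 0.007 -0.005 -0.035]
```

Request:
{"method": "servo_tool", "body": {"rows": "0 0 -0.035 7 -45 0 45; 0 0 0 7 -46 0 45; 0 0 0 7 -46 0 45; 0 0 0 7 -46 0 45; 0 0 0 7 -46 2 45; 0 0 0 7 -46 2 45; 0 0 0 7 -46 2 45; 0 0 0 7 -46 2 45"}}

```text
time: 2.75
eef_pos: [0.4688, 0.1057, 0.2347]
eef_rot: [3.126, -0.211, 0.023]
force: [1.4, -0.4, -0.4]
width: 0.524
```

```bash
python3 -c "
from h import *
to([.5055,.1766,.20])"
```

```text
t 2.75 tcp [0.4688 0.1057 0.2347] F stand [1.5 0.2 0.4] w 44.7 q [-0.35  0.49  0.04  2.   -0.01  0.64 -2.02]
shift tool mm [ 26.3 -75.4  34.5] turn [ 0.007 -0.015  0.   ]
```

Request:
{"method": "servo_tool", "body": {"rows": "0.007 -0.015 0 12 -36 8 45; 0 0 0 10 -32 12 45; 0 0 0 4 -6 10 45; 0 0 0 0 0 0 45"}}

```text
time: 3.15
eef_pos: [0.5067, 0.1892, 0.204]
eef_rot: [-3.129, 0.189, -0.005]
force: [-0.4, -0.5, 0.4]
width: 0.528
```

```bash
python3 - <<'E'
from h import *
to([.5055,.1766,.20])
c=camera("wrist");cv2.imwrite("pics/w1.png",c["color"]);print(spot_point("wrist","bolt_knob"))
for p in spot_point("wrist","bolt_knob"): print(w(c,*p["position"],.112))
t=camera("top");print([ (p["p"],w(t,*p["position"],.112)) for p in spot_point("top","bolt_knob")])
E
```

```text
t 3.15 tcp [0.5067 0.1892 0.204 ] F stand [-0.4  0.6 -0.4] w 45.1 q [-0.45  0.61  0.02  1.86 -0.03  0.66 -2.1 ]
shift tool mm [ 0.3 12.7  3.9] turn [-0.007 -0.003  0.015]
[{'position': [197.1, 270.3], 'p': 0.8}]
[0.50094016 0.18131285 0.112     ]
[(0.44, array([0.50199323, 0.17789098, 0.112     ]))]
```

View pics/w1.png

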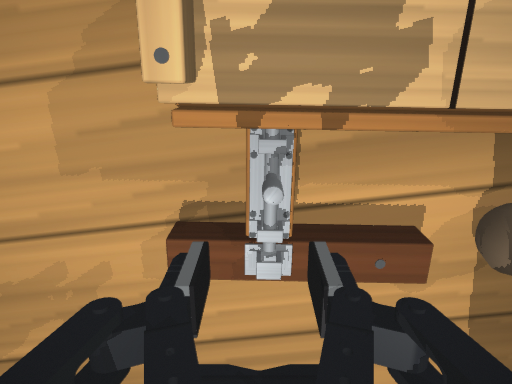

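The knob shows at wrist pixel (row 195, col 273), with the gripper open around it on either side. I'll centre on it and come down.

Request:
{"method": "servo_tool", "body": {"rows": "0 0 0.015 -1 8 20 45; 0 0 0 -1 2 25 45; 0 0 0 0 0 10 45; 0 0 0 0 0 0 45"}}

```text
time: 3.8
eef_pos: [0.5056, 0.173, 0.1528]
eef_rot: [-3.125, 0.23, -0.017]
force: [0.3, 0.1, -0.3]
width: 0.523
```

```bash
python3 - <<'E'
from h import *
to([.5035,.178,.082])
c=camera("wrist");cv2.imwrite("pics/w2.png",c["color"])
for p in spot_point("wrist","bolt_knob"): print(p,w(c,*p["position"],.112))
E
```

```text
t 3.8 tcp [0.5056 0.173  0.1528] F stand [ 0.3 -0.1  0.3] w 44.7 q [-0.43  0.68  0.02  1.93 -0.03  0.51 -2.1 ]
shift tool mm [-3.5 -4.  70.8] turn [-0.008 -0.01  -0.012]
{'position': [225.7, 248.0], 'p': 0.86} [0.50252311 0.17918708 0.112     ]
```

View pics/w2.png

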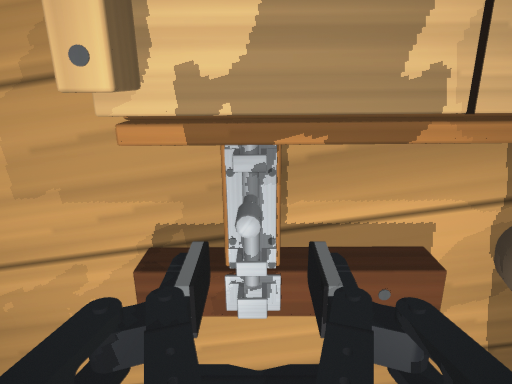

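Request:
{"method": "servo_tool", "body": {"rows": "-0.008 -0.01 -0.012 -3 -4 20 45; 0 0 0 0 0 20 45; 0 0 0 0 0 15 45; 0 0 0 0 0 8 45; 0 0 0 0 0 0 45"}}

```text
time: 4.4
eef_pos: [0.5097, 0.1807, 0.0949]
eef_rot: [-3.127, 0.21, -0.021]
force: [-0.0, -0.5, -0.3]
width: 0.53
```

```bash
python3 - <<'E'
from h import *
to([.503,.1785,.082])
c=camera("wrist");cv2.imwrite("pics/w3.png",c["color"])
E
```

```text
t 4.4 tcp [0.5097 0.1807 0.0949] F stand [0.  0.5 0.3] w 45.2 q [-0.44  0.79  0.02  1.95 -0.03  0.39 -2.1 ]
shift tool mm [-6.5  3.2 12.8] turn [-0.008 -0.013  0.001]
```

View pics/w3.png

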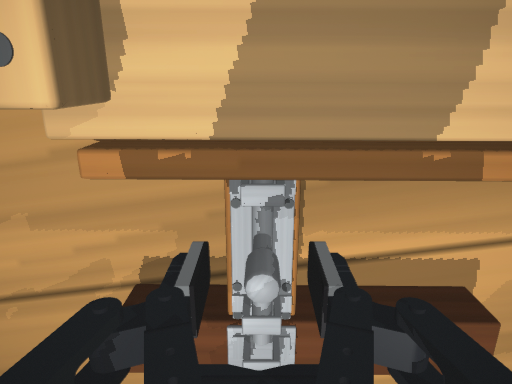

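The knob is between the fingers at wrist pixel (288, 262). I'll go 13 mm lower, 6 mm back, and close.

Request:
{"method": "servo_tool", "body": {"rows": "-0.008 -0.013 0 -5 2 7 45; 0 0 0 -2 0 5 45; 0 0 0 0 0 1 45; 0 0 0 0 0 0 8; 0 0 0 0 0 0 8; 0 0 0 0 0 0 8; 0 0 0 0 0 0 8; 0 0 0 0 0 0 8", "newtons": 50}}

```text
time: 5.25
eef_pos: [0.5038, 0.1799, 0.0839]
eef_rot: [-3.133, 0.211, -0.005]
force: [0.4, 0.4, -0.1]
width: 0.169
```

```bash
python3 - <<'E'
from h import *
to([.503,.1785,.082])
E
```

```text
t 5.25 tcp [0.5038 0.1799 0.0839] F stand [ 0.4 -0.5  0.1] w 14.5 q [-0.44  0.8   0.02  1.96 -0.03  0.37 -2.1 ]
shift tool mm [-0.6  1.5  1.9] turn [-0.002 -0.003  0.   ]
```

Gripped, at a width of about 15 mm on the 16 mm knob. Now I'll pull towards the robot.

Request:
{"method": "servo_tool", "body": {"rows": "0 0 0 -4 0 0 8; 0 0 0 -5 0 0 8; 0 0 0 -5 0 0 8; 0 0 0 -5 0 0 8"}}

```text
time: 5.65
eef_pos: [0.4869, 0.1823, 0.084]
eef_rot: [-3.132, 0.214, -0.014]
force: [2.2, -0.2, -2.5]
width: 0.167
```

Request:
{"method": "servo_tool", "body": {"rows": "0 0 0 -5 0 0 8; 0 0 0 -5 0 0 8"}}

```text
time: 5.85
eef_pos: [0.4769, 0.1838, 0.084]
eef_rot: [-3.131, 0.214, -0.017]
force: [13.8, -3.8, -9.0]
width: 0.169
```

Request:
{"method": "servo_tool", "body": {"rows": "0 0 0 -5 0 0 8; 0 0 0 -5 0 0 8"}}

```text
time: 6.05
eef_pos: [0.4773, 0.1838, 0.0841]
eef_rot: [-3.128, 0.221, -0.049]
force: [12.6, -2.5, -13.8]
width: 0.168
```

```bash
python3 - <<'E'
from h import *
to([.5038,.1799,.0839])
E
```

```text
t 6.05 tcp [0.4773 0.1838 0.0841] F stand [12.9  0.8 13.8] w 14.4 q [-0.48  0.78  0.03  2.06 -0.04  0.27 -2.13]
shift tool mm [26.8  0.1  1. ] turn [-0.008 -0.031 -0.006]
```

Request:
{"method": "servo_tool", "body": {"rows": "-0.008 -0.031 0 -5 0 0 8; 0 0 0 -10 0 0 8; 0 0 0 -10 0 0 8"}}

```text
time: 6.35
eef_pos: [0.4772, 0.1839, 0.0842]
eef_rot: [-3.125, 0.241, -0.069]
force: [17.7, -5.7, -12.0]
width: 0.172
```

```bash
python3 - <<'E'
from h import *
to([.5038,.1799,.0839])
c=camera("wrist");cv2.imwrite("pics/w4.png",c["color"])
c=camera("scene");i=c["color"][60:180,240:380];cv2.imwrite("pics/s4.png",cv2.resize(i,None,fx=5,fy=5,interpolation=cv2.INTER_CUBIC))
E
```

```text
t 6.35 tcp [0.4772 0.1839 0.0842] F stand [18.3  3.3 12. ] w 14.7 q [-0.49  0.78  0.04  2.07 -0.05  0.25 -2.15]
shift tool mm [26.9 -0.2  1.5] turn [-0.009 -0.044 -0.019]
```

View pics/w4.png

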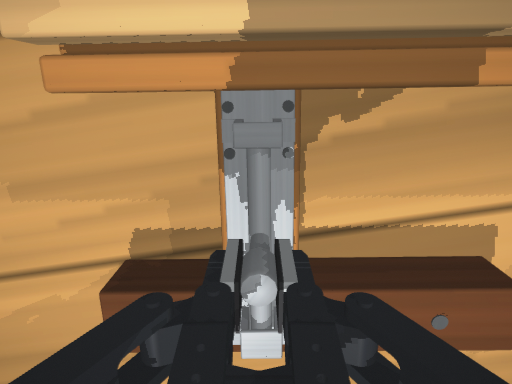

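View pics/s4.png

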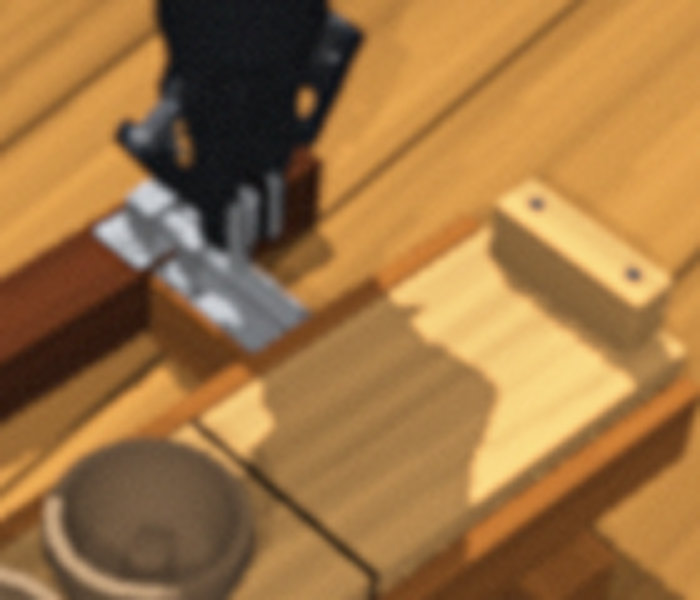

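The pull stopped hard at the same place twice, after 27 mm of travel and at up to 18 N. I'll relax, open, rise and check.

Request:
{"method": "servo_tool", "body": {"rows": "-0.009 -0.044 -0.019 0 0 0 8; 0 0 0 0 0 0 50; 0 0 0 0 0 0 50; 0 0 0 0 0 0 50; 0 0 0 0 0 -20 50; 0 0 0 0 0 -40 50; 0 0 0 0 0 -40 50; 0 0 0 10 -5 -20 50"}}

```text
time: 7.25
eef_pos: [0.4772, 0.1875, 0.2042]
eef_rot: [3.129, -0.209, -0.027]
force: [0.5, 0.5, -0.5]
width: 0.581
```

```bash
python3 - <<'E'
from h import *
to([.6291,.2264,.20])
c=camera("wrist");cv2.imwrite("pics/w5.png",c["color"])
for p in spot_point("wrist","bolt_knob"): print(p,w(c,*p["position"],.112))
for p in spot_point("wrist","cleat"): print(p,w(c,*p["position"],.152))
c=camera("scene");i=c["color"][60:180,240:380];cv2.imwrite("pics/s5.png",cv2.resize(i,None,fx=5,fy=5,interpolation=cv2.INTER_CUBIC))
E
```

```text
t 7.25 tcp [0.4772 0.1875 0.2042] F stand [ 0.4 -0.6  0.5] w 49.6 q [-0.48  0.59  0.04  1.92 -0.04  0.65 -2.13]
shift tool mm [145.4 -58.8   1.4] turn [0.007 0.017 0.001]
{'position': [188.2, 262.5], 'p': 0.59} [0.47670963 0.18336954 0.112     ]
```

View pics/w5.png

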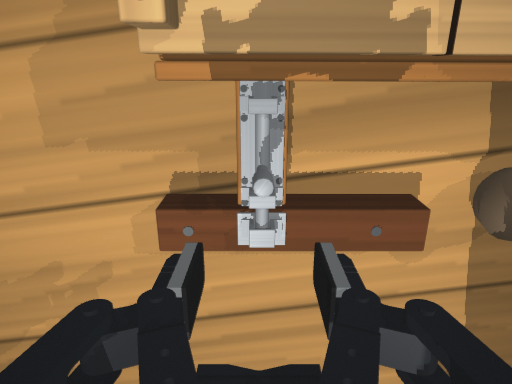

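View pics/s5.png

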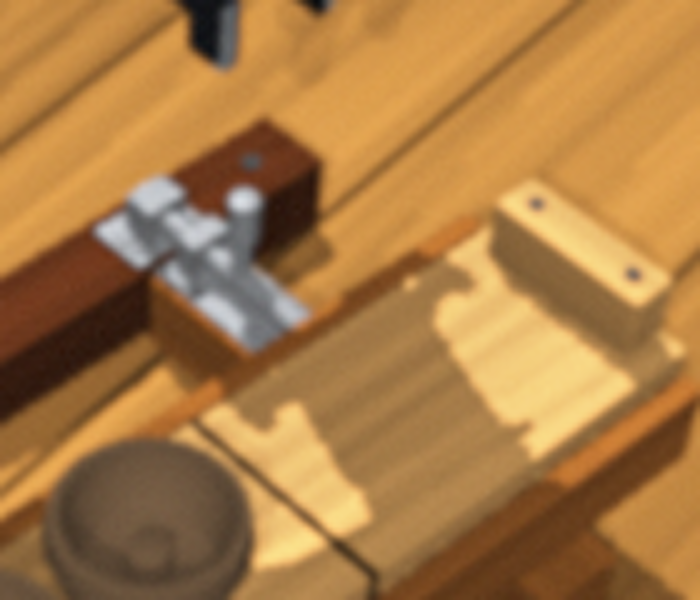

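The knob at wrist pixel (188, 262) now stands against the front staple and the bolt bridges into the keeper, so it is home. On to the cleat.

Request:
{"method": "servo_tool", "body": {"rows": "0.007 0.017 0 40 -15 0 60; 0 0 0 40 -16 0 60; 0 0 0 35 -15 0 60; 0 0 0 20 -8 0 60; 0 0 0 5 -2 0 60; 0 0 0 0 0 0 60"}}

```text
time: 8.05
eef_pos: [0.6138, 0.2225, 0.186]
eef_rot: [3.122, -0.204, -0.044]
force: [-0.7, 0.4, 0.1]
width: 0.7
```

```bash
python3 - <<'E'
from h import *
to([.6291,.2264,.124])
c=camera("wrist");cv2.imwrite("pics/w6.png",c["color"]);np.savez("w6.npz",**c)
for p in spot_point("wrist","cleat"): print(p,w(c,*p["position"],.152))
E
```

```text
t 8.05 tcp [0.6138 0.2225 0.186 ] F stand [-0.8 -0.3 -0.1] w 59.8 q [-0.44  0.79  0.04  1.49 -0.04  0.89 -2.09]
shift tool mm [16.3 -6.8 61.5] turn [0.015 0.027 0.005]
{'position': [198.4, 250.7], 'p': 0.93} [0.62818078 0.22371228 0.152     ]
```

View pics/w6.png

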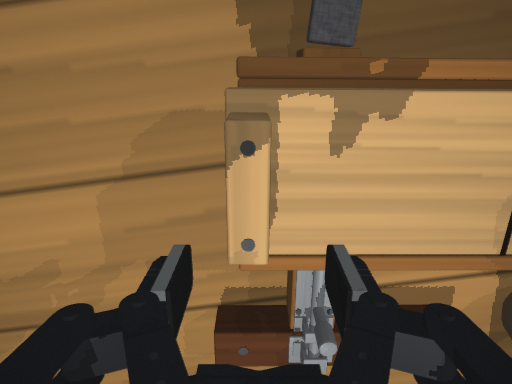

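Request:
{"method": "servo_tool", "body": {"rows": "0.015 0.027 0.005 10 -3 10 60; 0 0 0 5 0 15 60; 0 0 0 0 0 15 60; 0 0 0 0 0 8 60; 0 0 0 0 0 0 60"}}

```text
time: 8.65
eef_pos: [0.6222, 0.222, 0.1355]
eef_rot: [3.132, -0.21, -0.012]
force: [-0.3, -0.3, -0.4]
width: 0.701
```

```bash
python3 - <<'E'
from h import *
to([.6285,.2250,.124])
c=camera("wrist");cv2.imwrite("pics/w7.png",c["color"])
E
```

```text
t 8.65 tcp [0.6222 0.222  0.1355] F stand [-0.2  0.3  0.4] w 59.9 q [-0.43  0.85  0.03  1.53 -0.04  0.77 -2.08]
shift tool mm [ 5.9 -3.9 11.5] turn [0.003 0.007 0.001]
```

View pics/w7.png

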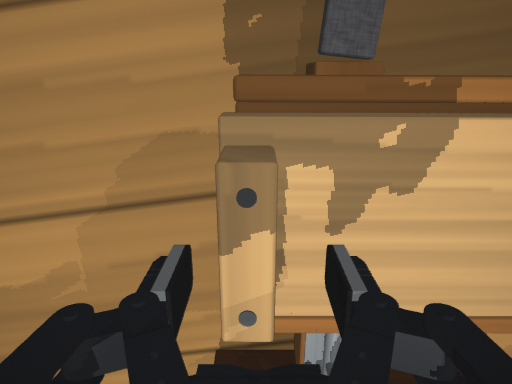

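The cleat's middle is at about col 247, against 259 for the middle of the fingers, which is about 4–5 mm to +y. I'll centre on it, come down and grip.

Request:
{"method": "servo_tool", "body": {"rows": "0.003 0.007 0 4 -4 5 60; 0 0 0 2 -1 5 60; 0 0 0 0 0 1 60; 0 0 0 0 0 0 60"}}

```text
time: 9.1
eef_pos: [0.6306, 0.2272, 0.1258]
eef_rot: [-3.132, 0.209, -0.005]
force: [0.2, 0.9, 0.2]
width: 0.702
```

```bash
python3 - <<'E'
from h import *
to([.6285,.2250,.124])
c=camera("wrist");cv2.imwrite("pics/w8.png",c["color"])
E
```

```text
t 9.1 tcp [0.6306 0.2272 0.1258] F stand [ 0.1 -0.9 -0.2] w 59.9 q [-0.43  0.87  0.03  1.52 -0.04  0.75 -2.09]
shift tool mm [-1.8  2.5  1.8] turn [-0.003 -0.003  0.002]
```

View pics/w8.png

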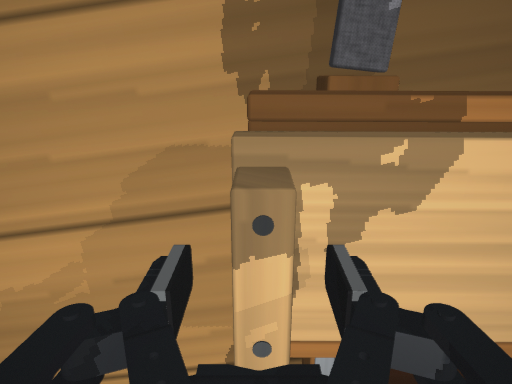

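Request:
{"method": "servo_tool", "body": {"rows": "0 0 0 -1 2 2 60; 0 0 0 0 0 0 40; 0 0 0 0 0 0 15; 0 0 0 0 0 0 15; 0 0 0 0 0 0 15; 0 0 0 0 0 0 15; 0 0 0 0 0 0 15", "newtons": 80}}

```text
time: 9.85
eef_pos: [0.6295, 0.2255, 0.1247]
eef_rot: [-3.131, 0.21, -0.007]
force: [0.4, 0.1, 0.5]
width: 0.266
```

```bash
python3 - <<'E'
from h import *
to([.6285,.2250,.123])
c=camera("top")
for l in["saw_line","cleat"]:
  for p in spot_point("top",l): print(l,p,w(c,*p["position"],.118 if l=="saw_line" else .152))
i=c["color"][130:290,110:370];cv2.imwrite("pics/t9.png",cv2.resize(i,None,fx=3,fy=3,interpolation=cv2.INTER_CUBIC))
E
```

```text
t 9.85 tcp [0.6295 0.2255 0.1247] F stand [ 0.4 -0.1 -0.5] w 22.7 q [-0.43  0.87  0.03  1.52 -0.04  0.74 -2.08]
shift tool mm [-0.9  0.6  1.6] turn [-0.003 -0.004  0.001]
saw_line {'position': [190.0, 223.8], 'p': 0.56} [0.60187296 0.05106365 0.118     ]
cleat {'position': [172.7, 146.8], 'p': 0.56} [0.63553744 0.22764286 0.152     ]
cleat {'position': [193.9, 244.8], 'p': 0.51} [ 5.87538272e-01 -2.47018662e-04  1.52000000e-01]
```

View pics/t9.png

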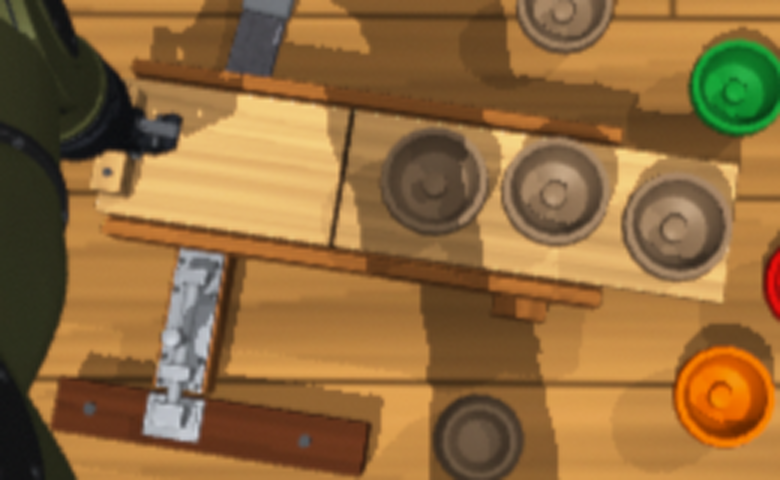

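The cleat is gripped (23 mm wide) and the board hasn't shifted. I'll start sliding slowly along tool +y, about 215 mm to go.

Request:
{"method": "servo_tool", "body": {"rows": "0 0 0 0 1 0 15; 0 0 0 0 3 0 15; 0 0 0 0 4 0 15; 0 0 0 0 5 0 15; 0 0 0 0 6 0 15; 0 0 0 0 6 0 15; 0 0 0 0 5 0 15; 0 0 0 0 3 0 15"}}

```text
time: 10.8
eef_pos: [0.6246, 0.2096, 0.1275]
eef_rot: [-3.112, 0.187, -0.012]
force: [-0.2, 7.1, 3.5]
width: 0.267
```

```bash
python3 - <<'E'
from h import *
to([.6295-.215*.1346,.2255-.215*.991,.1247])
print(read_state()["wrist_torque"])
E
```

```text
t 10.8 tcp [0.6246 0.2096 0.1275] F stand [-1.1 -7.  -3.5] w 22.8 q [-0.39  0.85  0.01  1.57 -0.04  0.71 -2.04]
shift tool mm [ -0.3 198.6  -2.1] turn [-0.025 -0.006  0.015]
[-0.40625364  0.26767296 -0.30160084]
```

Request:
{"method": "servo_tool", "body": {"rows": "-0.012 -0.003 0.007 0 5 1 15; -0.012 -0.003 0.007 0 6 1 15; -0.004 0 0 0 7 0.5 15; -0.004 0 0 0 7 0.5 15; -0.004 0 0 0 8 0.5 15; -0.004 0 0 0 8 0.5 15; 0 0 0 0 7 0.5 15; 0 0 0 0 5 0.5 15"}}

```text
time: 11.6
eef_pos: [0.6194, 0.166, 0.1246]
eef_rot: [-3.134, 0.198, -0.009]
force: [0.7, 5.2, 1.0]
width: 0.269
```

```bash
python3 - <<'E'
from h import *
to([.6295-.215*.1346,.2255-.215*.991,.1247])
c=camera("wrist");cv2.imwrite("pics/w10.png",c["color"])
c=camera("scene");cv2.imwrite("pics/s10.png",c["color"])
E
```

```text
t 11.6 tcp [0.6194 0.166  0.1246] F stand [-0.  -5.2 -1. ] w 22.9 q [-0.35  0.84  0.02  1.62 -0.02  0.68 -2.01]
shift tool mm [  0.6 154.7  -0.3] turn [-0.002 -0.006  0.009]
```

View pics/w10.png

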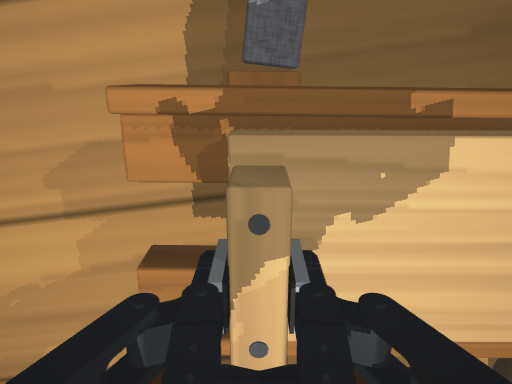

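View pics/s10.png

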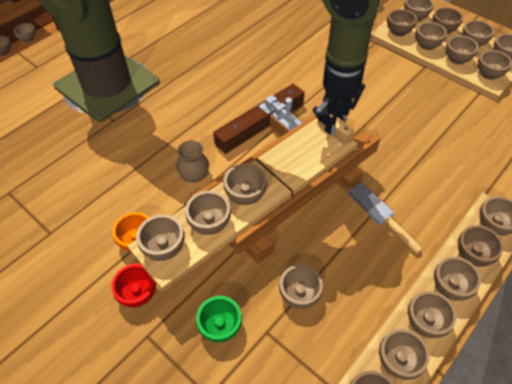

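The board is sliding flat and all three bowls are standing. 155 mm left.

Request:
{"method": "servo_tool", "body": {"rows": "-0.006 -0.003 0.004 0 6 0.5 15; -0.004 0 0 0 7 0.5 15; -0.004 0 0 0 8 0.5 15; -0.004 0 0 0 8 0.5 15; -0.004 0 0 0 8 0.5 15; -0.004 0 0 0 8 0.5 15; 0 0 0 0 8 0.5 15; 0 0 0 0 6 0.5 15"}}

```text
time: 12.5
eef_pos: [0.6148, 0.1187, 0.1246]
eef_rot: [3.133, -0.204, 0.015]
force: [0.0, 7.0, 2.5]
width: 0.264
```

```bash
python3 - <<'E'
from h import *
to([.6295-.215*.1346,.2255-.215*.991,.1247])
E
```

```text
t 12.5 tcp [0.6148 0.1187 0.1246] F stand [-0.9 -6.9 -2.5] w 22.6 q [-0.28  0.82  0.01  1.67 -0.01  0.65 -1.96]
shift tool mm [-3.000e-01  1.072e+02  1.000e-01] turn [ 0.002 -0.01   0.005]
```

Request:
{"method": "servo_tool", "body": {"rows": "0 -0.005 0.004 0 6 0.5 15; -0.003 0 0 0 7 0.5 15; -0.003 0 0 0 8 0.5 15; -0.003 0 0 0 8 0.5 15; -0.003 0 0 0 8 0.5 15; -0.003 0 0 0 8 0.5 15; 0 0 0 0 8 0.5 15; 0 0 0 0 6 0.5 15"}}

```text
time: 13.3
eef_pos: [0.6088, 0.0708, 0.1246]
eef_rot: [-3.133, 0.204, -0.014]
force: [1.4, 6.5, 3.4]
width: 0.27
```

```bash
python3 - <<'E'
from h import *
to([.6295-.215*.1346,.2255-.215*.991,.1247])
E
```

```text
t 13.3 tcp [0.6088 0.0708 0.1246] F stand [ 0.5 -6.7 -3.4] w 23.0 q [-0.19  0.8  -0.    1.71  0.    0.62 -1.89]
shift tool mm [-0.6 59.  -0.2] turn [-0.002 -0.009  0.005]
```

Request:
{"method": "servo_tool", "body": {"rows": "0 -0.005 0.004 0 6 0.5 15; -0.003 0 0 0 7 0.5 15; -0.003 0 0 0 7 0.5 15; -0.003 0 0 0 7 0.5 15; -0.003 0 0 0 6 0.5 15; -0.003 0 0 0 5 0.5 15; 0 0 0 0 4 0.5 15; 0 0 0 0 2 0.5 15"}}

```text
time: 14.1
eef_pos: [0.6048, 0.0374, 0.125]
eef_rot: [-3.131, 0.203, -0.013]
force: [1.0, 8.1, 4.4]
width: 0.269
```

```bash
cat > m.py <<'E'
from h import *
import sys
k=sys.argv[1]
to([.6295-.215*.1346,.2255-.215*.991,.1247])
c=camera("top");np.savez(f"t{k}.npz",**c)
i=c["color"][130:290,190:450];cv2.imwrite(f"pics/t{k}.png",cv2.resize(i,None,fx=3,fy=3,interpolation=cv2.INTER_CUBIC))
c=camera("scene");np.savez(f"s{k}.npz",**c)
i=c["color"][140:330,60:330];cv2.imwrite(f"pics/s{k}.png",cv2.resize(i,None,fx=2.9,fy=2.9,interpolation=cv2.INTER_CUBIC))
E
python3 m.py 11
```

```text
t 14.1 tcp [0.6048 0.0374 0.125 ] F stand [-0.1 -8.2 -4.4] w 23.0 q [-0.13  0.8  -0.01  1.73  0.01  0.6  -1.85]
shift tool mm [-1.  25.3  0.2] turn [-0.004 -0.008  0.005]
```

View pics/t11.png

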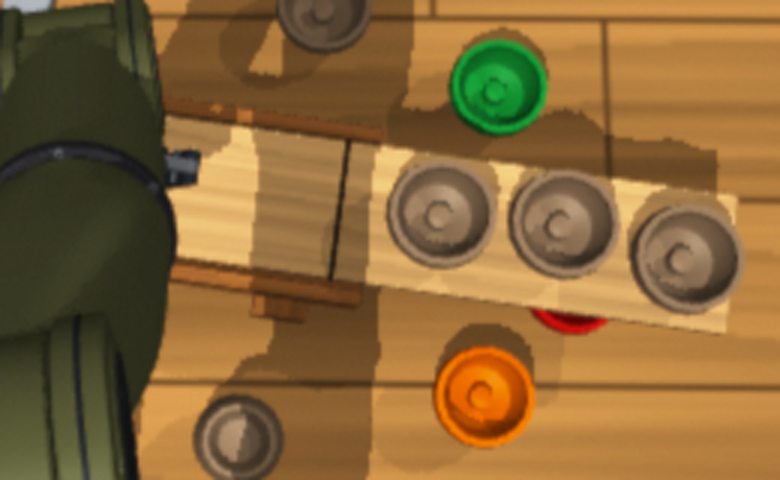

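View pics/s11.png

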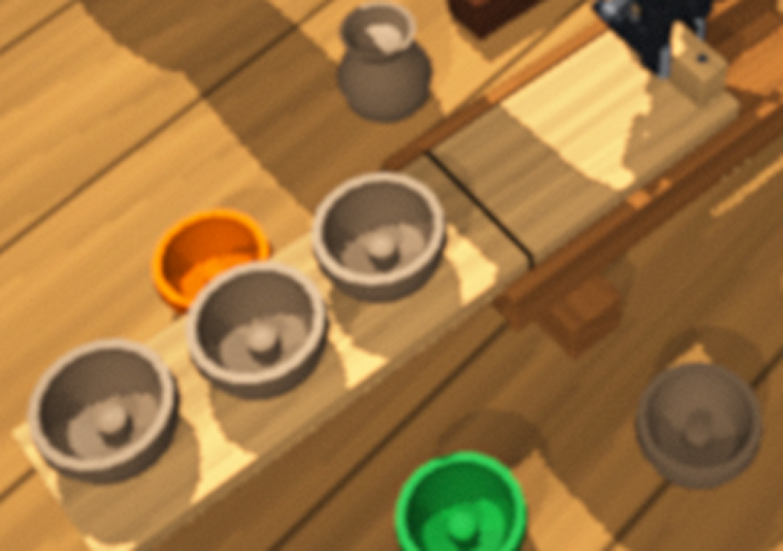

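It is flat, with the bowls standing. The saw line (crop col ~340) is about 25 mm short of the runner ends (cols 381/361). I'll go on gently, then measure closely.

Request:
{"method": "servo_tool", "body": {"rows": "-0.003 -0.005 0.004 -1 4 0.5 15; -0.003 0 0 0 6 0.5 15; -0.003 0 0 0 6 0.5 15; -0.003 0 0 0 5 0.5 15; -0.003 0 0 0 4 0.5 15; 0 0 0 0 2 0.5 15; 0 0 0 0 0 0.5 15"}}

```text
time: 14.9
eef_pos: [0.6023, 0.0211, 0.1254]
eef_rot: [-3.131, 0.201, -0.012]
force: [0.2, 3.3, 4.2]
width: 0.261
```

```bash
python3 m.py 12; python3 - <<'E'
import numpy as np,cv2
c=np.load("t12.npz");i=c["color"][160:240,270:350];cv2.imwrite("pics/t12z.png",cv2.resize(i,None,fx=7,fy=7,interpolation=cv2.INTER_CUBIC))
c=np.load("s12.npz");i=c["color"][170:270,170:270];cv2.imwrite("pics/s12z.png",cv2.resize(i,None,fx=6,fy=6,interpolation=cv2.INTER_CUBIC))
E
```

```text
t 14.9 tcp [0.6023 0.0211 0.1254] F stand [-0.3 -3.3 -4.2] w 22.3 q [-0.1   0.79 -0.02  1.74  0.01  0.6  -1.82]
shift tool mm [-0.6  8.8  0.7] turn [-0.005 -0.007  0.007]
```

View pics/t12z.png

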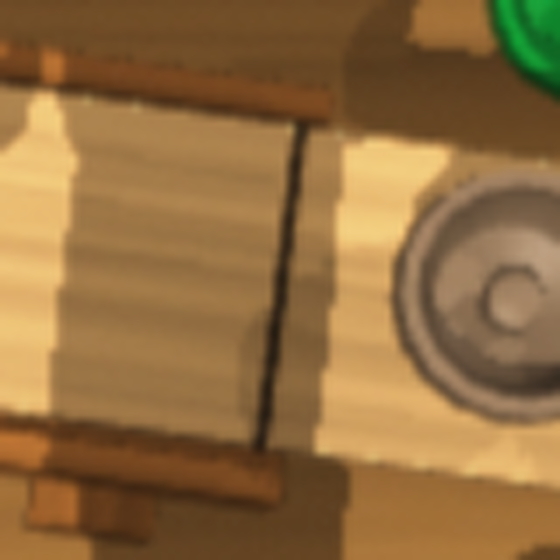

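View pics/s12z.png

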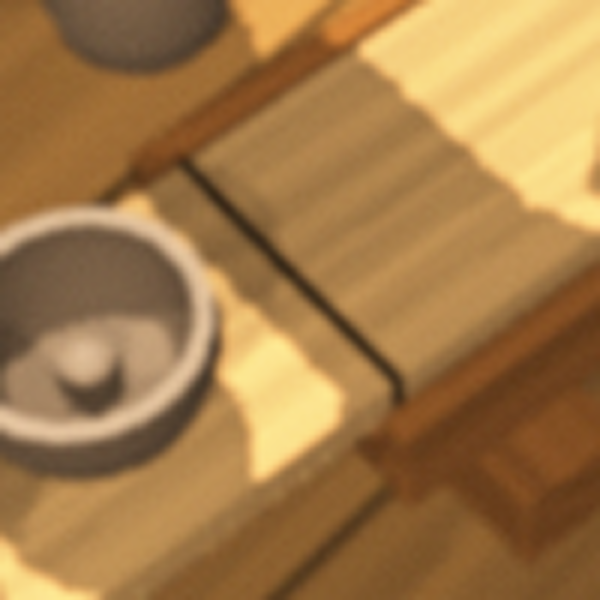

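```bash
cat > q.py <<'E'
from h import *
def rem(npz,r0,c0,f,saw,ends):
    c=dict(np.load(npz)); g=lambda p,z:w(c,r0+(p[1]+.5)/f-.5,c0+(p[0]+.5)/f-.5,z)
    S=[g(p,.118) for p in saw];E=[g(p,.113) for p in ends]
    print("saw",np.round(S,4).tolist(),"mean y",np.mean(S@EY),"yaw",np.arctan2(-(S[0]-S[1])[1]*-1,(S[0]-S[1])[0]))
    print("ends y",np.round(E@EY,4),"x",np.round(E@EX,4)," rem mm",1000*(np.mean(S@EY)-np.mean(E@EY)))
E
python3 - <<'E'
from q import *
rem("t12.npz",160,270,7,[(303,124),(261,446)],[(333,97),(330,120),(283,470),(277,503)])
rem("s12.npz",170,170,6,[(185,165),(400,388)],[(133,160),(148,185),(372,440),(400,450)])
c=dict(np.load("t12.npz"))
E
```

```text
saw [[0.6342, -0.1606, 0.118], [0.5242, -0.1455, 0.118]] mean y -0.07371774314866286 yaw -0.13651078029187957
ends y [-0.0832 -0.0832 -0.0824 -0.0818] x [0.6619 0.6538 0.5326 0.5213]  rem mm 8.929941178391216
saw [[0.526, -0.1459, 0.118], [0.6359, -0.1613, 0.118]] mean y -0.07400478755120429 yaw 3.0023004520042242
ends y [-0.0837 -0.0859 -0.0907 -0.0864] x [0.5248 0.5361 0.6581 0.6664]  rem mm 12.650308878769195
```

Request:
{"method": "servo_tool", "body": {"rows": "-0.004 -0.005 0.005 0 4 0.7 15; -0.002 0 0 0 4 0.5 15; -0.002 0 0 0 4 0.5 15; -0.002 0 0 0 3 0.5 15"}}

```text
time: 15.4
eef_pos: [0.6024, 0.0152, 0.1254]
eef_rot: [-3.129, 0.202, -0.009]
force: [-0.3, 8.4, 6.1]
width: 0.27
```

```bash
python3 -c "
from h import *
to([.6295-.215*.1346,.2255-.215*.991,.1247])"
```

```text
t 15.4 tcp [0.6024 0.0152 0.1254] F stand [-1.4 -8.3 -6.1] w 23.1 q [-0.09  0.79 -0.02  1.74  0.01  0.6  -1.81]
shift tool mm [-1.5  3.   0.6] turn [-0.007 -0.006  0.006]
```

Request:
{"method": "servo_tool", "body": {"rows": "-0.006 -0.005 0.005 -0.5 4 1 15; -0.003 0 0 0 3.5 1 15; -0.003 0 0 0 2 1 15; -0.003 0 0 0 0 1 15"}}

```text
time: 15.8
eef_pos: [0.6025, 0.0134, 0.1246]
eef_rot: [-3.134, 0.205, -0.007]
force: [-1.2, 1.4, 8.8]
width: 0.27
```

```bash
python3 m.py 13; python3 - <<'E'
import numpy as np,cv2
c=np.load("t13.npz");i=c["color"][160:240,270:350];cv2.imwrite("pics/t13z.png",cv2.resize(i,None,fx=7,fy=7,interpolation=cv2.INTER_CUBIC))
c=np.load("s13.npz");i=c["color"][170:270,170:270];cv2.imwrite("pics/s13z.png",cv2.resize(i,None,fx=6,fy=6,interpolation=cv2.INTER_CUBIC))
E
```

```text
t 15.8 tcp [0.6025 0.0134 0.1246] F stand [-1.4 -1.2 -8.8] w 23.0 q [-0.09  0.8  -0.01  1.74  0.02  0.6  -1.82]
shift tool mm [-1.8  1.2 -0.1] turn [-0.001 -0.004  0.004]
```

View pics/t13z.png

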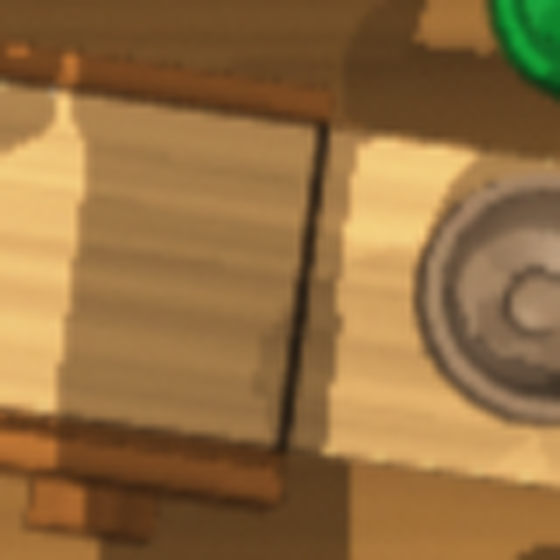

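View pics/s13z.png

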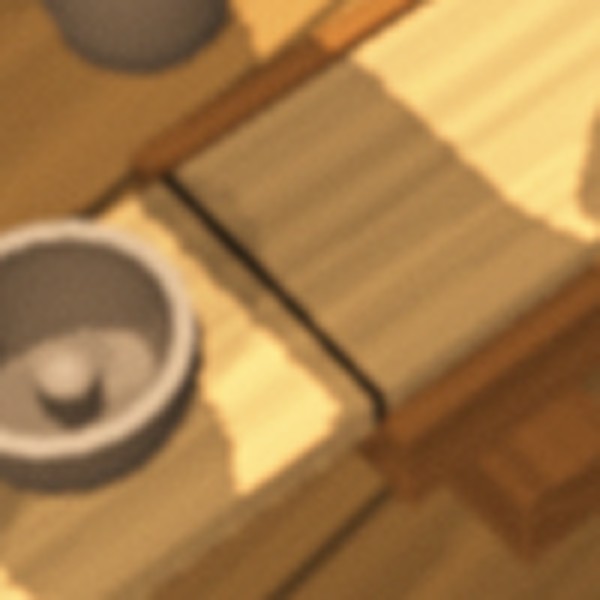

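```bash
python3 - <<'E'
from q import *
rem("t13.npz",160,270,7,[(321,125),(284,447)],[(332,97),(329,120),(284,470),(279,503)])
rem("s13.npz",170,170,6,[(165,178),(380,410)],[(133,160),(148,180),(372,440),(395,450)])
# project expected strip-end top corners (stand est) into both images
for npz,r0,c0,f in[("t13.npz",160,270,7),("s13.npz",170,170,6)]:
    c=dict(np.load(npz));K=c["intrinsics"];T=np.linalg.inv(c["extrinsics"])
    im=c["color"][r0:r0+(80 if f==7 else 100),c0:c0+(80 if f==7 else 100)]
    im=cv2.resize(im,None,fx=f,fy=f,interpolation=cv2.INTER_CUBIC)
    O=np.array([.6035,.0363,0])-EX*0
    ye=np.array([.5766,-.1619,0])@EY
    for sx in(-72,-60,60,72):
        for z,col in((.113,(0,0,255)),(.100,(255,0,0))):
            P=EX*((np.array([.5766,-.1619,0])@EX)+sx/1000)+EY*ye+np.array([0,0,z])
            q=T[:3,:3]@P+T[:3,3];u=K[0,0]*q[0]/-q[2]+K[0,2];v=K[1,1]*-q[1]/-q[2]+K[1,2]
            cv2.circle(im,(int((u-c0+.5)*f),int((v-r0+.5)*f)),3,col,1)
    cv2.imwrite(f"pics/ov_{npz[0]}.png",im)
E
```

```text
saw [[0.6339, -0.1667, 0.118], [0.5239, -0.1532, 0.118]] mean y -0.08060089404923465 yaw -0.12239941437587733
ends y [-0.0829 -0.0828 -0.0827 -0.0825] x [0.6618 0.6537 0.5326 0.5214]  rem mm 2.126762501965307
saw [[0.5248, -0.1538, 0.118], [0.6367, -0.1711, 0.118]] mean y -0.08278103410536106 yaw 2.9883666047414597
ends y [-0.0837 -0.0847 -0.0907 -0.0876] x [0.5248 0.5345 0.6581 0.6654]  rem mm 3.8672435416957223
```

View pics/ov_t.png

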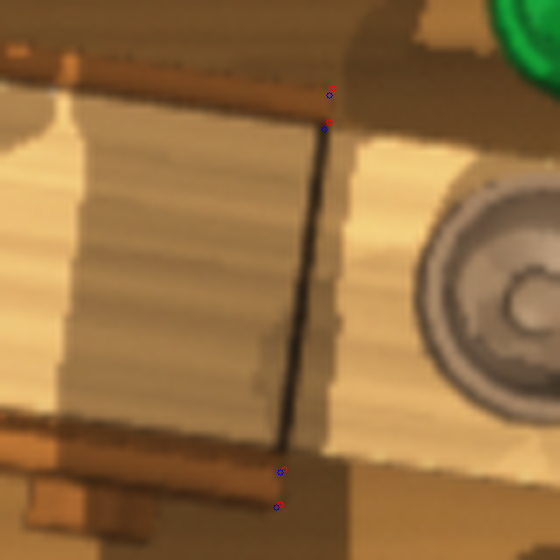

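View pics/ov_s.png

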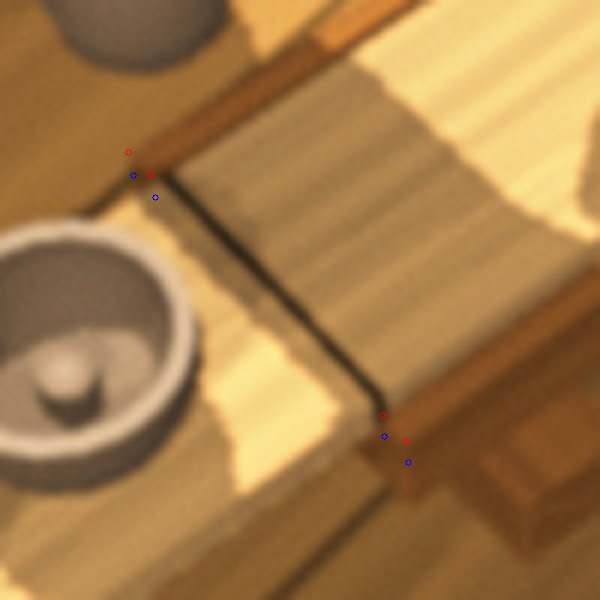

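Top camera says about 2 mm remain. I'll nudge it on.

Request:
{"method": "servo_tool", "body": {"rows": "0 -0.003 0.003 -0.5 3.5 0.5 15; 0 0 0 0 3.5 0.5 15; 0 0 0 0 2 0.7 15"}}

```text
time: 16.2
eef_pos: [0.6027, 0.0116, 0.1256]
eef_rot: [-3.125, 0.205, -0.009]
force: [-0.8, 7.1, 8.6]
width: 0.264
```

```bash
python3 -c "
from h import *
to([.6295-.217*.1346,.2255-.217*.991,.1247])"
```

```text
t 16.2 tcp [0.6027 0.0116 0.1256] F stand [-1.8 -6.9 -8.6] w 22.5 q [-0.08  0.79 -0.02  1.74  0.01  0.6  -1.81]
shift tool mm [-2.2  1.5  0.9] turn [-0.01  -0.005  0.004]
```

Request:
{"method": "servo_tool", "body": {"rows": "-0.01 -0.004 0.003 -0.5 0.5 1 15; -0.003 0 0 0 0 1 15; -0.003 0 0 0 0 1 15"}}

```text
time: 16.5
eef_pos: [0.6026, 0.0115, 0.1246]
eef_rot: [3.129, -0.211, 0.004]
force: [-3.8, 3.4, 17.5]
width: 0.264
```

```bash
python3 m.py 14; python3 - <<'E'
import numpy as np,cv2
c=np.load("t14.npz");i=c["color"][160:240,270:350];cv2.imwrite("pics/t14z.png",cv2.resize(i,None,fx=7,fy=7,interpolation=cv2.INTER_CUBIC))
c=np.load("s14.npz");i=c["color"][190:260,180:250];cv2.imwrite("pics/s14z.png",cv2.resize(i,None,fx=8,fy=8,interpolation=cv2.INTER_CUBIC))
E
```

```text
t 16.5 tcp [0.6026 0.0115 0.1246] F stand [ -4.2  -2.8 -17.5] w 22.5 q [-0.09  0.8  -0.01  1.73  0.02  0.61 -1.82]
shift tool mm [-2.1 -0.7 -0.1] turn [ 0.005 -0.003  0.001]
```

View pics/t14z.png

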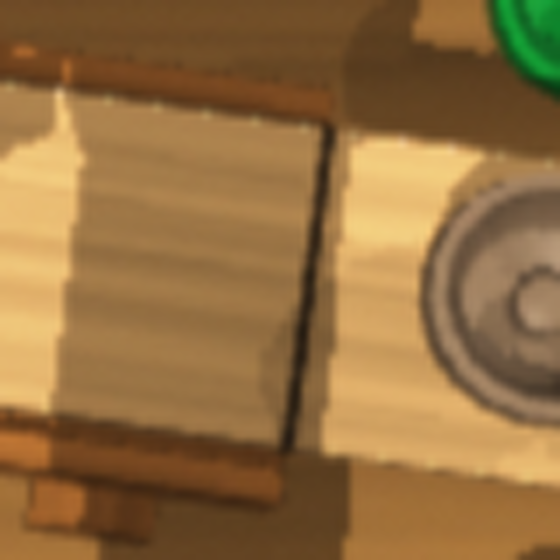

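View pics/s14z.png

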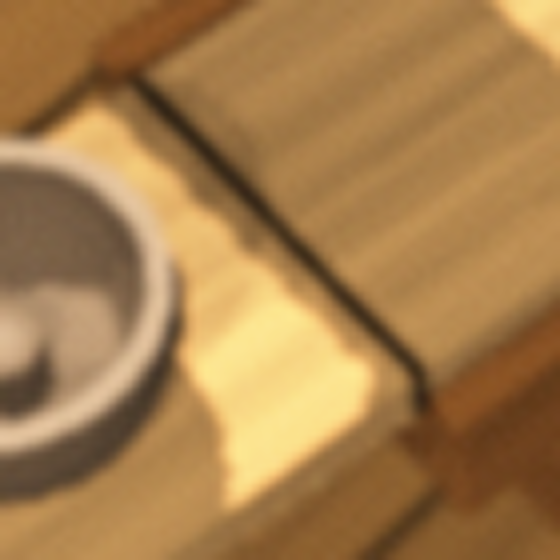

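View pics/s14.png

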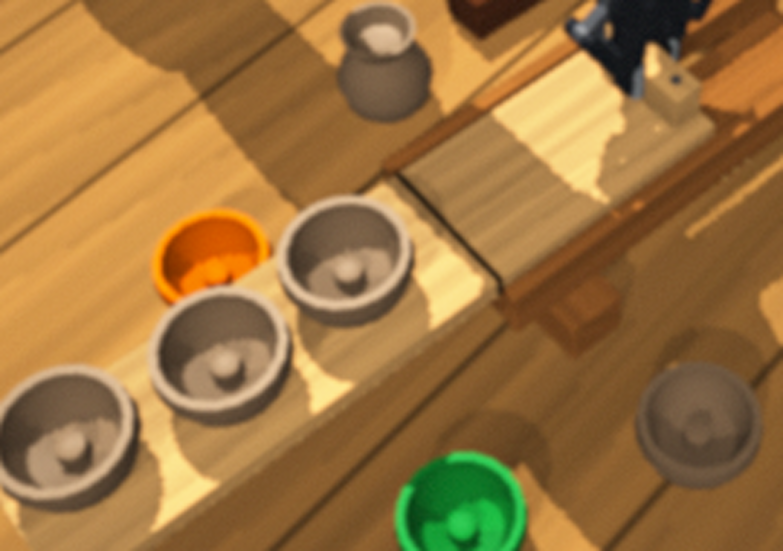

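```bash
python3 - <<'E'
from q import *
rem("t14.npz",160,270,7,[(329,126),(289,447)],[(332,97),(330,120),(284,470),(279,503)])
rem("s14.npz",190,180,8,[(138,78),(420,378)],[(93,45),(110,75)])
c=dict(np.load("t14.npz"));K=c["intrinsics"];T=c["extrinsics"];z=c["z_map"]
vv,uu=np.mgrid[:384,:512];d=np.stack([(uu-K[0,2])/K[0,0]*z,-(vv-K[1,2])/K[1,1]*z,-z],-1);P=d@T[:3,:3].T+T[:3,3]
X=P@EX;Y=P@EY;x0=np.array([.5766,-.1619,0])@EX;y0=np.array([.5766,-.1619,0])@EY
m=(abs(X-x0)<.045)&(P[...,2]>.09)&(P[...,2]<.13)
for a,b in[(-.32,-.31),(-.3,-.28),(-.06,-.03),(-.025,-.005),(.01,.03),(.04,.06),(.07,.1)]:
    k=m&(Y-y0>a)&(Y-y0<b);print(a,k.sum(),np.median(P[...,2][k]) if k.any() else None)
E
```

```text
saw [[0.6336, -0.1695, 0.118], [0.524, -0.1549, 0.118]] mean y -0.08279694254676205 yaw -0.1321288199183346
ends y [-0.0829 -0.0832 -0.0827 -0.0825] x [0.6618 0.6538 0.5326 0.5214]  rem mm 0.015255004974415454
saw [[0.5245, -0.1542, 0.118], [0.6339, -0.1704, 0.118]] mean y -0.08287855583005249 yaw 2.9949523719805278
ends y [-0.083  -0.0852] x [0.522  0.5321]  rem mm 1.2061629119398398
-0.32 1 0.11160703929094473
-0.3 34 0.1170359134432708
-0.06 255 0.1170611743883716
-0.025 319 0.11685122696481298
0.01 321 0.11672961737494769
0.04 315 0.1166028219816233
0.07 471 0.1168566927419199
```

```bash
python3 m.py 15; python3 - <<'E'
from q import *
c=dict(np.load("s15.npz"));cv2.imwrite("pics/s15f.png",cv2.resize(c["color"],(800,600)))
to([.6026,.0115,.1246])
E
```

```text
t 16.6 tcp [0.6026 0.0115 0.1246] F stand [ -3.1  -2.6 -10.5] w 22.5 q [-0.09  0.8  -0.01  1.74  0.02  0.61 -1.82]
shift tool mm [-2.1 -0.6 -0.1] turn [ 0.005 -0.003  0.001]
t 16.7 tcp [0.6026 0.0115 0.1246] F stand [ -3.2  -2.5 -10.2] w 22.6 q [-0.09  0.8  -0.01  1.74  0.02  0.61 -1.82]
shift tool mm [ 0. -0. -0.] turn [ 0.005 -0.003  0.001]
```

View pics/s15f.png

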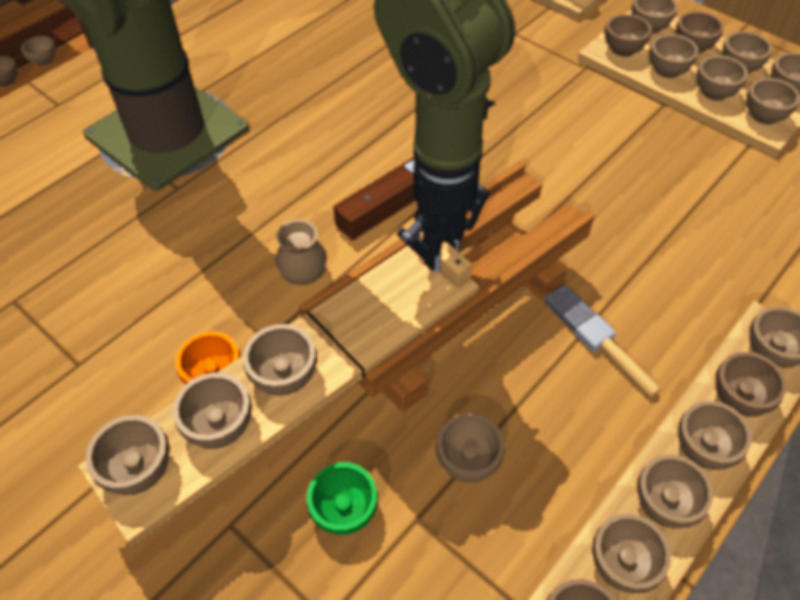

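The pose is steady with the tail held at about 10 N down. The board is flat, the bowls are standing, and the vase, spare bowl and brush haven't moved. Handing in.

```bash
python3 -c "
from station import *
print(job_done())"
```

```text
the job is handed in; nothing more can be done
None
```

The bolt was pushed home first, then the board was slid out to the saw line. I handed the job in at 16.7 s with the cleat still gripped.

- **Bolt:** I gripped the knob and drew it about 27 mm towards the robot. It stopped hard at the same spot twice, at up to 18 N. After I let go, the knob stood against the front staple and the bolt reached into the keeper. At the end the arm hid the bolt from the scene camera, so I did not look at it again after the slide.
- **Board position:** I gripped the tail cleat at 80 N and slid the board about 216 mm without lifting it. The top camera puts the saw line level with the runner ends, about 0 mm off. The scene camera, whose calibration looked a little off, puts it about 1 mm short.
- **Board level:** Depth readings along the board agree within about 0.5 mm, so it lies flat. The tail is held with about 10 N of downward push, and the pose did not drift over the last readings.
- **Bowls and bystanders:** All three bowls are standing, and the vase, spare bowl and brush look unmoved in the last picture.
- **Small deviation:** The cleat ended about 2 mm off the line I planned across the board, which is within the 5 mm play of the guide strips.

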